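# Weigh a centrifuge bucket on a hand scale

### The job

Take the spring hand scale from its fork and use its hook to lift the centrifuge bucket by its bail straight up out of its stand, gently, until it hangs free with its foot about 1 cm above the stand's top face, and hold it still there for two seconds for the reading. Then set it gently back fully home in the same stand, unhook, and hang the scale back in its fork. Do not touch the bucket with the gripper, never jerk or press on it with the scale, and leave the bottles and the tip box alone.

Things in the scene. Friction and masses are not known exactly. Their poses are not given: they have to be found in the camera images.
- scale: Spring hand scale, 150 g. Grip: grey block 24 x 60 x 26 mm (x, y, z), origin at its centre, z up; grip it across x. Below it a white tube, 22 mm in diameter, to z = -80 mm, with a collar 38 mm in diameter at z = -45 to -51 mm that rests on the fork, then the sprung plunger with its hook, open to the scale's +x. Hangs at first in the fork, yaw within 0.15 rad of the fork's.
- plunger (a joint): Reading of the scale: how far the plunger and hook are drawn down out of the tube, m; 0 unloaded, end stop at 0.095. Spring rate 90 N/m; it starts to move at a load of about 0.1 N.
- hook_seat (a point): Bottom of the hook's valley, where the bail comes to lie: on the scale's axis, 125 mm below the scale's origin when unloaded. The hook is 6 mm round bar: underside 6 mm below this point; shank 13 mm off on the scale's -x side; tip 13 mm off on the +x side and topping out 9 mm above this point; mouth above the tip 28 mm high.
- fork: Fixed steel fork stand, foot 120 x 100 mm. Two prongs, tops 100 mm above the table, point to its -x and leave a slot 28 mm wide, open to -x; a column closes it at x = 46 mm. Lips 5 mm high on the prong ends (x = -22 to -28 mm) keep the collar in: lift it over them. Origin on the table below the collar's place, z up.
- fork_seat (a point): On the fork, centre of the collar's place, level with the prongs' top (100 mm above the table); the hanging scale's origin is 51 mm above it.
- bucket: Aluminium centrifuge bucket with a white cap, 56 mm in diameter (cap 61 mm, its top 62 mm above the foot), with a steel bail of 7 mm round bar over it. Origin at the centre of the foot's underside, z up. The bail's top bar runs along the bucket's y, straight from y = -26 to 26 mm. Its mass is between 0.30 and 0.75 kg and unknown.
- bail_mid (a point): Middle of the bail's top bar, on its centre line, 98 mm above the foot; the bar's underside is 3.5 mm lower and 32 mm above the cap.
- stand: Fixed white block 110 x 110 x 20 mm with a round socket in the middle, 60 mm in diameter with a 3 mm lead-in and 12 mm deep, for the bucket. Origin at the centre of its underside on the table: the bucket when home has its foot 8 mm above it.
- bottle: Bystander: glass bottle with a blue cap, 84 mm in diameter, 170 mm high, origin at its base.
- small_bottle: Bystander: glass bottle with a blue cap, 56 mm in diameter, 100 mm high, origin at its base.
- tip_box: Bystander: low box of pipette tips, 88 x 123 x 65 mm, origin at its base.
Things that resemble listed ones, but are neither listed nor needed, are in the scene too. Leave any orange look-alike of the bucket alone. Leave any yellow look-alike of the scale alone.

How it is judged:
On the way:
1. the bucket hangs still on the scale's hook, its foot 4 to 16 mm above the stand's top face, for 1.5 s (z of bucket in the frame of stand between 0.024 and 0.036 m and horizontal distance between bucket and stand below 0.03 m and contact force between scale and bucket above 2 N and contact force between bucket and stand below 0.05 N and linear speed of bucket below 0.02 m/s and velocity of joint plunger between -0.02 and 0.02 m/s), for 1.5 s.
At the end, for the whole second after the job is handed in: The bucket is back in its stand: foot within 2.5 mm of the socket floor, within 6 mm of its centre, upright within 0.06 rad, at rest; the scale is off the bail and hangs at rest in the fork, collar on the prongs within 4 mm, within 10 mm of the seat, upright within 0.1 rad (z of bucket in the frame of stand below 0.0105 m and horizontal distance between bucket and stand below 0.006 m and angle between bucket's own z axis and vertical below 0.06 rad and linear speed of bucket below 0.02 m/s and horizontal distance between scale and fork_seat below 0.01 m and z of scale in the frame of fork_seat between 0.047 and 0.055 m and angle between scale's own z axis and vertical below 0.1 rad and linear speed of scale below 0.03 m/s and contact force between scale and bucket below 0.05 N); the robot touches nothing.
It fails at once if the scale jerks, drags or presses the bucket with more than 15 N (contact force between scale and bucket above 15 N).
It fails at once if the bucket is dropped, jammed or pressed into its stand with more than 22 N (contact force between bucket and stand above 22 N).
It fails at once if the gripper touches the bucket (contact force between the fingers and bucket above 0.5 N).
It fails at once if the bottles or the tip box are shifted by more than 15 mm (distance of any of bottle, small_bottle, tip_box from where it was at the start of the episode above 0.015 m).
It also fails if it takes over 72 s, if anything falls off the work surface, if the arm or the gripper's body presses on something with over 40 N, if the wrist force passes 120 N, or if a joint passes its speed limit or range.

### The arm

A 6-joint arm with a two-finger parallel gripper is mounted at the origin on the work surface. World frame = base frame: x ahead of the robot, y to its left, z up, the work surface at z = 0. Lengths are in m, angles in rad, forces in N, time in s.
With the tool pointing down it reaches from about 0.325 to 0.775 m from the base axis. Payload 5.5 kg.
Tool frame: the origin (TCP) lies between the finger pads; the fingertips stand 8 mm ahead of it and the grasp point (between the pads) lies 11 mm behind it (tcp_to_tips is the distance from the TCP to the fingertips, in m); z points along the fingers, y is the line along which they close (so a half turn about z gives the same grasp; the last joint's range is limited). The gripper opens to 88 mm and grips with 3 to 60 N. Pads are 20 mm wide; open, the fingers measure 115 mm over their backs; the gripper's body (75 mm by 178 mm) begins 61 mm behind the grasp point.
Start: joints at [1.204, 0.091, 1.231, -0, 1.82, -0.057], TCP at [0.183, 0.571, 0.231] pointing down, gripper open.
Joint ranges: [-2.87, 2.87], [-0.86, 2.18], [0.17, 2.46], [-1.51, 4.65], [0.06, 2.69], [-2.65, 2.65]. Speed limits (rad/s): [2.57, 2.57, 3.01, 3.14, 3.14, 3.14].

### API

Orientations are given as a unit quaternion [w, x, y, z].
In Python, from bench import * gives the robot as it stands. Calls block until the motion is done:
- move_to(position, orientation): joint-space move of the TCP to a pose.
- move_l(position, speed=0.15, orientation=None): straight line of the TCP; orientation=None keeps the orientation; speed is the mean speed in m/s.
- movej(angles): joint-space move.
- gripper_open() and close(): open the fingers fully, or close them until they stop; the grip force is fixed at half the most.
- hold(seconds).
- inverse_kinematics(position, orientation): joint angles nearest the present ones, or None.
- state(): the state.
- get_image(name): name is "side" or "top" or "wrist"; returns a dict with "frame" (480x640x3 uint8, blue, green, red), "depth" (480x640 float32, m along the optical axis (not along the pixel's ray), 0 where there is no reading), "camera_matrix" (3x3 intrinsics, pixels), "k1" (the pictures are not rectified: a ray, as slopes to the right and down, at radius r is drawn at 1 + k1 r^2 times it, then the intrinsics apply), "view" (4x4, takes a point from world to camera coordinates). Camera axes: x right, y up, looking along -z (the intrinsics and any distortion apply to the point x, -y, -z); pixel columns grow to the right and rows downward; lengths in m; the calibration is good to about 2 mm. A picture is of the moment at which its call begins.
A pose or a line that the arm cannot do raises IKError and nothing moves.
- job_done(): hands the job in; it is judged then, once.
The state is a dict: "time": time; "joint_pos": joint angles; "dq": joint speeds; "joint_torque": joint torques, N m; "ee_pos": TCP position; "ee_rot": TCP orientation; "ft_force": force on the tool from outside, world axes, zero at the start; "moment": the same for the moment, N m; "finger_gap": finger opening in m; "finger_force": force on a finger pad.
Only numpy, scipy, OpenCV 4.12 (cv2) and the standard library are available. Lean on these libraries where they do the work, as an engineer would, in place of code of your own. Each camera call takes 0.05 s, during which the arm holds its last target. There are 200 camera calls.

## Working session

There is one attempt and no reset: what is moved stays moved. The work goes in short steps, each a Python script; the robot and the scene stay as the last script left them, time stands still between calls to the robot, and variables do not carry over. Pictures are saved under pics/ and viewed, at most 10 in all, crops included, and the job is handed in when it is done.

```bash
mkdir -p pics; ls; cat > h.py <<'E'
from bench import *
import numpy as np, cv2
def cloud(im):
    K=im["camera_matrix"];k1=im["k1"];d=im["depth"]
    h,w=d.shape
    D=np.array([k1,0,0,0,0],float)
    u,v=np.meshgrid(np.arange(w),np.arange(h))
    p=cv2.undistortPoints(np.stack([u,v],-1).reshape(-1,1,2).astype(np.float64),np.array(K,float),D).reshape(h,w,2)
    c=np.stack([p[...,0]*d,-p[...,1]*d,-d,np.ones_like(d)],-1)
    P=c@np.linalg.inv(np.array(im["view"])).T
    P=P[...,:3]; P[d<=0]=np.nan
    return P
E
python3 - <<'E'
from h import *
for n in("top","side"):
    im=get_image(n); cv2.imwrite(f"pics/{n}0.png",im["frame"]); np.savez(f"{n}0.npz",**im)
    print(n,np.linalg.inv(im["view"]).round(3).tolist(),im["k1"])
s=state();print(s["ee_rot"],s["time"],s["finger_gap"])
E
```

```text
pics
top [[0.028, 0.994, -0.103, 0.473], [-1.0, 0.029, 0.002, 0.04], [0.005, 0.103, 0.995, 0.99], [0.0, 0.0, 0.0, 1.0]] -0.08252034199778534
side [[0.802, 0.279, -0.529, -0.028], [-0.598, 0.403, -0.693, -0.681], [0.019, 0.872, 0.49, 0.657], [0.0, 0.0, 0.0, 1.0]] 0.03123403088248498
[-1.85373618e-04  1.54245609e-01  9.88032145e-01 -8.59495124e-04] 0.1 0.08800868849614253
```

View pics/top0.png

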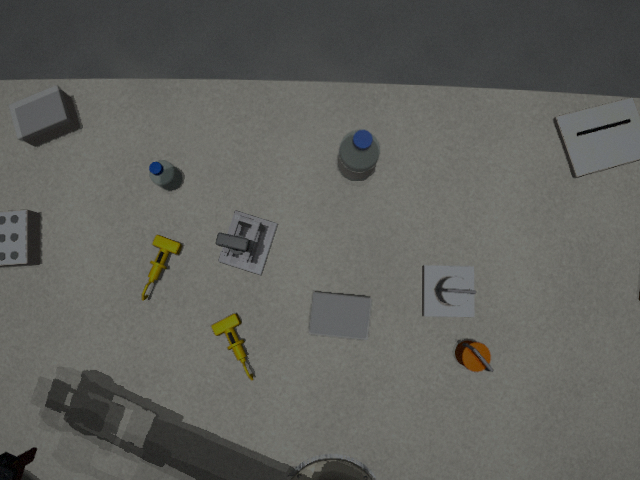

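View pics/side0.png

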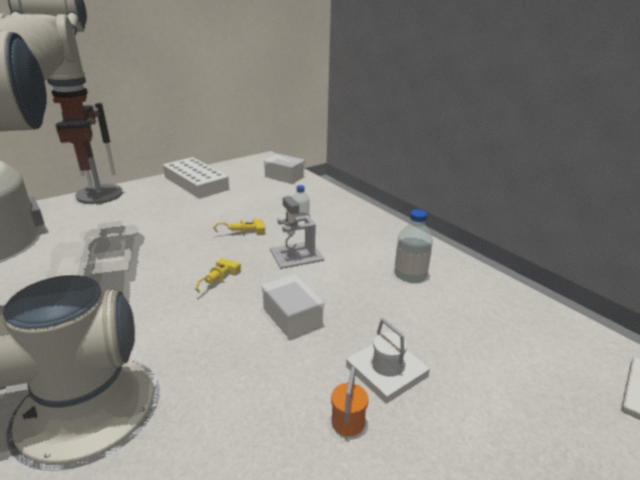

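The candidates are as follows.
- **Scale:** the grey one hanging in the fork at top (233,242). The yellow ones at (165,268) and (233,345) are look-alikes.
- **Bucket:** the white-capped one in the white stand at (455,291). The orange one at (474,355) is the look-alike.
- **Box:** a plain grey box stands at (340,315), between the fork and the bucket.

I'll check these in enlarged crops and measure.

```bash
python3 - <<'E'
from h import *
T=dict(np.load("top0.npz"));S=dict(np.load("side0.npz"))
def crop(im,x,y,w,h): return cv2.resize(im["frame"][y:y+h,x:x+w],(400,300),interpolation=cv2.INTER_CUBIC)
cv2.imwrite("pics/crops.png",np.vstack([np.hstack([crop(T,200,200,96,72),crop(S,250,185,96,72)]),np.hstack([crop(T,412,255,96,72),crop(S,340,315,96,72)])]))
P=cloud(T)
def obj(x0,y0,x1,y1,zlo,zhi):
    Q=P[y0:y1,x0:x1].reshape(-1,3); Q=Q[(Q[:,2]>zlo)&(Q[:,2]<zhi)]
    r=cv2.minAreaRect((Q[:,:2]*1000).astype(np.float32))
    print(len(Q),Q.mean(0).round(4),np.median(Q[:,2]).round(4),'rect',np.round(r[0],1),np.round(r[1],1),round(r[2],1),cv2.boxPoints(r).round(0).tolist())
print("grip");obj(205,225,262,265,.15,.18)
print("prongs");obj(205,205,285,280,.09,.115)
print("column etc");obj(205,205,285,280,.115,.145)
print("fork foot");obj(205,205,285,280,.004,.04)
print("stand");obj(415,258,482,325,.012,.03)
print("cap");obj(430,270,482,310,.06,.08)
print("bail");obj(430,270,482,310,.095,.12)
print("box");obj(300,280,380,345,.03,.2)
print("bottle");obj(330,120,385,185,.03,.3)
E
```

```text
grip
429 [0.5514 0.2026 0.1635] 0.1639 rect [552.1 204.1] [61.  24.2] 79.1 [[535.0, 176.0], [558.0, 172.0], [570.0, 232.0], [546.0, 236.0]]
prongs
653 [0.5711 0.1962 0.101 ] 0.1008 rect [566.7 199.8] [57.5 86.6] 74.4 [[517.0, 184.0], [601.0, 160.0], [616.0, 216.0], [533.0, 239.0]]
column etc
7 [0.545  0.1876 0.1352] 0.1421 rect [541.5 188. ] [14.8 37.9] 23.2 [[527.0, 202.0], [542.0, 168.0], [556.0, 173.0], [541.0, 208.0]]
fork foot
1510 [0.5585 0.1897 0.0085] 0.0083 rect [567.1 208.4] [164.7 177. ] 2.1 [[482.0, 294.0], [488.0, 117.0], [653.0, 123.0], [646.0, 300.0]]
stand
1820 [ 0.4711 -0.2348  0.0205] 0.0206 rect [ 471.5 -240.8] [108.3 111.9] 1.3 [[416.0, -186.0], [419.0, -298.0], [527.0, -295.0], [524.0, -184.0]]
cap
579 [ 0.4721 -0.239   0.0705] 0.0706 rect [ 473.  -241.1] [58.  59.6] 33.7 [[432.0, -232.0], [465.0, -282.0], [514.0, -250.0], [481.0, -200.0]]
bail
109 [ 0.4733 -0.238   0.1088] 0.1093 rect [ 473.4 -237.8] [60.4  6.9] 87.0 [[468.0, -268.0], [475.0, -268.0], [478.0, -208.0], [472.0, -207.0]]
box
2541 [ 0.4159 -0.004   0.0654] 0.0655 rect [415.3  -4.6] [121.4  88.6] 85.6 [[366.0, -62.0], [455.0, -68.0], [464.0, 53.0], [376.0, 59.0]]
bottle
1606 [ 0.739  -0.0301  0.1206] 0.1208 rect [750.2 -32.7] [82.9 78.9] 81.5 [[705.0, -68.0], [783.0, -80.0], [795.0, 2.0], [717.0, 14.0]]
```

View pics/crops.png

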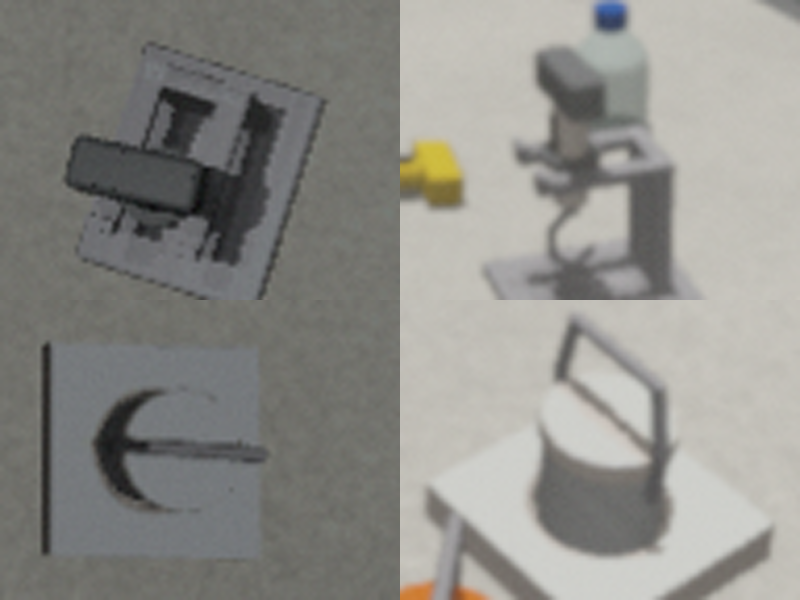

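The crops show the fork open toward the robot, with its column on the far side and the grey scale in it. The hook tip points at the column. The bucket sits in its stand with the bail running along y. The positions are consistent with each other, so I'll grasp now.

```bash
cat >> h.py <<'E'
def q(phi):
    t=(phi+np.pi/2)/2; return [0,float(np.cos(t)),float(np.sin(t)),0]
SC=np.array([.552,.204]); YS=-0.183; BM=np.array([.473,-.239]); YB=-0.058
def st(m=""):
    s=state();print(m,'t',round(s["time"],2),np.round(s["ee_pos"],4),'F',np.round(s["ft_force"],2),'gap',round(s["finger_gap"],4),round(s["finger_force"],1));return s
E
python3 - <<'E'
from h import *
move_to([*SC,.235],q(YS));st()
move_l([*SC,.140],.12);st("down")
close();st("closed")
move_l([*SC,.155],.05);st("up15")
move_l([*SC,.26],.15);hold(.3);st("up")
im=get_image("side");cv2.imwrite("pics/side1.png",im["frame"][100:340,160:480])
E
```

```text
t 1.98 [0.5516 0.205  0.235 ] F [-0.05 -0.33 -0.43] gap 0.0882 0.0
down t 2.92 [0.5524 0.2042 0.1411] F [0.75 0.02 0.56] gap 0.0879 0.0
closed t 3.92 [0.552 0.204 0.14 ] F [ 0.55  0.06 -0.12] gap 0.0235 30.0
up15 t 4.38 [0.5522 0.2041 0.1556] F [-0.3  -0.06 -1.35] gap 0.0237 30.0
up t 5.53 [0.5518 0.204  0.2591] F [-0.25  1.05 -2.26] gap 0.0234 30.0
```

View pics/side1.png

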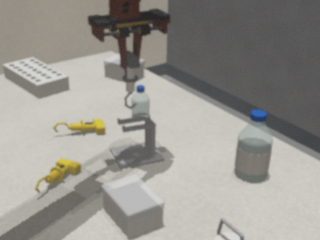

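The scale is held, and its hook hangs in side view at about (290,200). Next I'll go to the approach point beside the bail.

```bash
python3 - <<'E'
from h import *
d=np.array([np.cos(YB),np.sin(YB)]); p=BM-.048*d
move_to([*p,.26],q(YB));st()
move_l([*p,.199],.1);hold(.5);st("pre")
im=get_image("side");np.savez("pre.npz",**im)
P=cloud(im)
cv2.imwrite("pics/pre.png",cv2.resize(im["frame"][230:410,300:460],(640,720))[:600])
im=get_image("top");np.savez("pret.npz",**im)
E
```

```text
t 7.25 [ 0.4255 -0.2357  0.26  ] F [-0.28 -0.04 -1.16] gap 0.0239 30.0
pre t 8.51 [ 0.4251 -0.2362  0.1991] F [-0.43 -0.6  -2.14] gap 0.0237 30.0
```

View pics/pre.png

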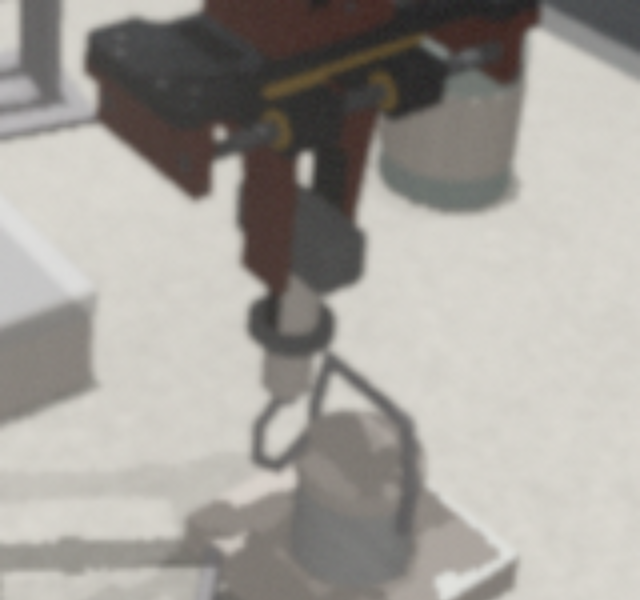

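The scale hangs upright. The hook valley is at about (367,346) in the side image, and the bail ends are at (382,319) and (402,335). I'll compare these with the predicted pixels.

```bash
python3 - <<'E'
from h import *
im=dict(np.load("pre.npz"));P=cloud(im)
def proj(X):
    c=im["view"]@np.array([*X,1]); return cv2.projectPoints(np.array([[[c[0],-c[1],-c[2]]]]),np.zeros(3),np.zeros(3),np.array(im["camera_matrix"],float),np.array([float(im["k1"]),0,0,0,0]))[0].ravel().round(1)
d=np.array([np.cos(YB),np.sin(YB)]);n=np.array([-d[1],d[0]])
ax=BM-.048*d
print("valley mid-bar",proj([*ax,.082]),"tip",proj([*(ax+.013*d),.094]),"shank",proj([*(ax-.013*d),.1]),"tube end",proj([*ax,.130]),"collar c",proj([*ax,.162]))
for s in(-26,26): print("bail",s,proj([*(BM+s/1000*n),.106]))
# tube points from depth: collar/tube, and bail from depth
m=(P[...,2]>.131)&(P[...,2]<.157)&(abs(P[...,0]-ax[0])<.04)&(abs(P[...,1]-ax[1])<.04)
print("tube",m.sum(),np.nanmean(P[m],0).round(4),np.nanmin(P[m],0).round(4),np.nanmax(P[m],0).round(4))
m=(P[...,2]>.1)&(P[...,2]<.115)&(abs(P[...,0]-BM[0])<.03)&(abs(P[...,1]-BM[1])<.04)
print("bail",m.sum(),np.nanmean(P[m],0).round(4))
m=(P[...,2]>.074)&(P[...,2]<.1)&(abs(P[...,0]-ax[0])<.022)&(abs(P[...,1]-ax[1])<.02)
print("hook",m.sum(),np.nanmean(P[m],0).round(4),np.nanmin(P[m],0).round(4),np.nanmax(P[m],0).round(4))
E
```

```text
valley mid-bar [368.3 345.7] tip [374.5 337.8] shank [363.1 340.6] tube end [370.2 324.5] collar c [371.6 309.7]
bail -26 [400.1 334. ]
bail 26 [380.9 317.7]
tube 112 [ 0.4201 -0.2442  0.1406] [ 0.4141 -0.2512  0.131 ] [ 0.4331 -0.2326  0.1568]
bail 121 [ 0.4715 -0.2455  0.1059]
hook 62 [ 0.4251 -0.2394  0.0887] [ 0.4102 -0.2427  0.0807] [ 0.4412 -0.2362  0.0999]
```

The hook and bail match the prediction to within about 2 px. The bail middle looks slightly further −y, so I'll use y = −0.2405. Next I'll hook in and lift in small steps while watching the force.

```bash
sed -i 's/BM=np.array(\[.473,-.239\])/BM=np.array([.473,-.2405])/' h.py; cat >> h.py <<'E'
def fz(n=6):
    v=[]
    for _ in range(n): hold(.05); v.append(state()["ft_force"])
    return np.mean(v,0)
E
python3 - <<'E'
from h import *
d=np.array([np.cos(YB),np.sin(YB)]); p=BM-.048*d
move_l([*p,.199],.05)
move_l([*BM,.199],.05);f0=fz(10);st("in");print(f0.round(2))
move_l([*BM,.244],.05)
z=.244
while z<.33:
    f=f0-fz(); ext=z-.199-.0175
    print(round(z,3),f.round(2),"model",round(ext*90,2))
    if f[2]<ext*90-1.2: break
    z+=.008; move_l([*BM,z],.04)
st()
im=get_image("side");np.savez("l1.npz",**im)
cv2.imwrite("pics/l1.png",cv2.resize(im["frame"][230:410,300:460],(640,720))[100:700])
E
```

```text
in t 10.47 [ 0.473  -0.2405  0.199 ] F [ 0.72 -0.54 -2.27] gap 0.0243 30.0
[-0.12  0.06 -1.68]
0.244 [ 0.32 -0.13  2.26] model 2.47
0.252 [0.97 0.11 3.61] model 3.19
0.26 [0.65 0.02 3.83] model 3.91
0.268 [ 0.35 -0.1   4.89] model 4.64
0.276 [0.37 0.27 5.27] model 5.36
0.284 [-0.05  0.68  6.07] model 6.08
0.292 [0.04 0.19 6.54] model 6.8
0.3 [-0.    0.49  6.39] model 7.52
0.308 [-0.22  0.5   6.44] model 8.24
 t 17.02 [ 0.4729 -0.2405  0.3078] F [-0.52 -0.75 -8.58] gap 0.0235 30.0
```

View pics/l1.png

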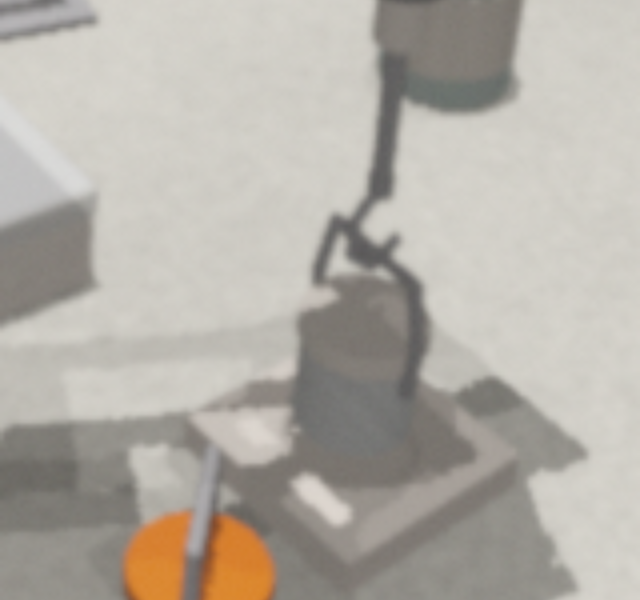

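The bucket hangs on the hook with about 6.45 N and the stand is visible beneath it. I'll measure the actual rise from the depth data.

```bash
python3 - <<'E'
from h import *
def m(im):
    P=cloud(im); R=np.hypot(P[...,0]-.472,P[...,1]+.2405)
    a=P[(R<.032)&(P[...,2]>.06)&(P[...,2]<.1)]
    h,e=np.histogram(a[:,2],np.arange(.06,.1,.002)); print(h.tolist())
    k=h.argmax(); s=a[abs(a[:,2]-e[k]-.001)<.003]; print(len(s),s.mean(0).round(4))
    Q=P[(R<.04)&(P[...,2]>.03)];r=Q[(Q[:,2]<.065)]; print("body",r.mean(0).round(4),r.min(0).round(4))
m(dict(np.load("pre.npz")));m(dict(np.load("l1.npz")))
E
```

```text
[16, 24, 32, 210, 260, 45, 3, 3, 2, 3, 2, 4, 2, 3, 3, 7, 6, 3, 6, 5]
515 [ 0.4702 -0.2421  0.0683]
body [ 0.4555 -0.2576  0.0475] [ 0.4413 -0.2776  0.0301]
[21, 19, 26, 20, 25, 21, 19, 22, 8, 15, 21, 27, 24, 66, 345, 143, 9, 3, 3, 5]
554 [ 0.4701 -0.242   0.0893]
body [ 0.4563 -0.2551  0.0478] [ 0.4442 -0.2702  0.03  ]
```

The rise is 21 mm, so the foot is about 9 mm above the stand's top face, and the x, y position hasn't changed. I'll hold it there, then lower it.

```bash
python3 - <<'E'
from h import *
hold(2.4);st("held")
move_l([*BM,.292],.02)
move_l([*BM,.266],.02);print("after",fz().round(2))
im=get_image("side")
P=cloud(im); R=np.hypot(P[...,0]-.472,P[...,1]+.2405)
a=P[(R<.032)&(P[...,2]>.06)&(P[...,2]<.1)]
h,e=np.histogram(a[:,2],np.arange(.06,.1,.002)); print(h.tolist())
k=h.argmax(); s=a[abs(a[:,2]-e[k]-.001)<.003]; print(len(s),s.mean(0).round(4));st()
E
```

```text
held t 19.47 [ 0.473  -0.2405  0.308 ] F [-0.59  0.34 -7.75] gap 0.0238 30.0
after [-0.22  0.22 -6.3 ]
[18, 19, 30, 152, 341, 52, 3, 4, 3, 4, 1, 2, 8, 3, 2, 5, 2, 5, 7, 7]
545 [ 0.4704 -0.2417  0.0687]
 t 22.22 [ 0.473  -0.2405  0.266 ] F [-0.83  0.66 -5.82] gap 0.0235 30.0
```

```bash
python3 - <<'E'
from h import *
move_l([*BM,.214],.05);print("f",fz().round(2))
move_l([*BM,.199],.04);print("f",fz(8).round(2));st()
im=get_image("side")
P=cloud(im); R=np.hypot(P[...,0]-.472,P[...,1]+.2405)
a=P[(R<.032)&(P[...,2]>.06)&(P[...,2]<.1)]
h,e=np.histogram(a[:,2],np.arange(.06,.1,.002)); 
k=h.argmax(); s=a[abs(a[:,2]-e[k]-.001)<.003]; print(len(s),s.mean(0).round(4))
cv2.imwrite("pics/u1.png",cv2.resize(im["frame"][230:410,300:460],(640,720))[100:700])
E
```

```text
f [ 0.06  0.21 -1.82]
f [ 0.16 -0.04 -1.42]
 t 24.63 [ 0.4731 -0.2405  0.1992] F [-0.43 -0.35 -2.12] gap 0.0241 30.0
491 [ 0.4686 -0.2423  0.0683]
```

View pics/u1.png

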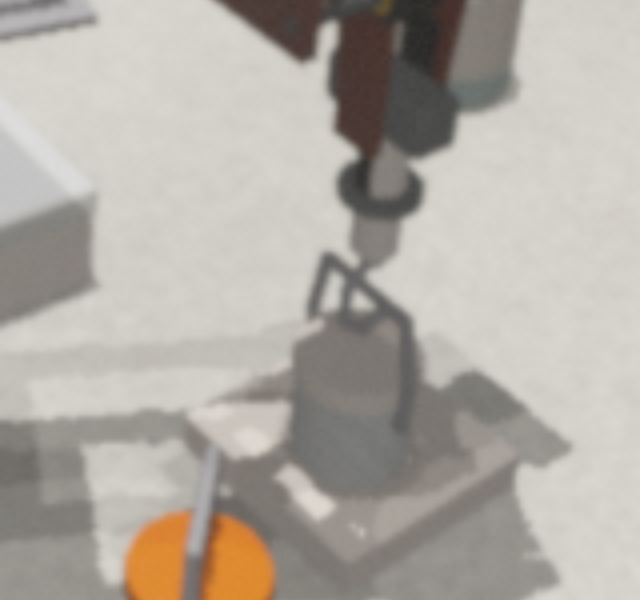

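The bucket is home and the hook is slack under the bail. I'll withdraw and check at the same pre-pose whether the scale shifted in the grip.

```bash
python3 - <<'E'
from h import *
d=np.array([np.cos(YB),np.sin(YB)]); p=BM-.048*d
move_l([*p,.199],.05);hold(.3);s=st()
im2=get_image("side");dy=p[1]-(-.2362)
for im,y in((dict(np.load("pre.npz")),-.2362),(im2,p[1])):
    P=cloud(im)-np.array([p[0],y,0])
    b=(abs(P[...,0])<.04)&(abs(P[...,1])<.04)
    for lo,hi in((.131,.155),(.074,.1)):
        m=b&(P[...,2]>lo)&(P[...,2]<hi)&(abs(P[...,0])<.022)&(abs(P[...,1])<.02); print(m.sum(),P[m].mean(0).round(4),P[m].min(0).round(4),P[m].max(0).round(4))
E
```

```text
t 26.09 [ 0.4252 -0.2377  0.1989] F [-0.62  1.46 -0.81] gap 0.024 30.0
111 [-0.005  -0.008   0.1405] [-0.0109 -0.0143  0.131 ] [0.008  0.0036 0.1523]
62 [ 0.     -0.0032  0.0887] [-0.0149 -0.0065  0.0807] [ 0.0161 -0.      0.0999]
116 [-0.0051 -0.0075  0.1403] [-0.0103 -0.0133  0.131 ] [0.0088 0.0059 0.1511]
65 [ 0.0003 -0.0032  0.0886] [-0.0154 -0.0067  0.0808] [0.0173 0.0004 0.0987]
```

There is no slip. I'll return along the recorded path.

```bash
python3 - <<'E'
from h import *
d=np.array([np.cos(YB),np.sin(YB)]); p=BM-.048*d
move_l([*p,.26],.12)
move_to([*SC,.26],q(YS));hold(.4);st();f0=fz(4)
move_l([*SC,.165],.08);print((fz(4)-f0).round(2))
move_l([*SC,.1405],.03);print((fz(4)-f0).round(2));st()
gripper_open();hold(.3);st("open")
move_l([*SC,.26],.1)
move_to([.40,.36,.26],q(0.7));hold(.3)
im=get_image("top");P=cloud(im)
Q=P[225:265,205:262].reshape(-1,3);Q=Q[(Q[:,2]>.15)&(Q[:,2]<.18)]
r=cv2.minAreaRect((Q[:,:2]*1000).astype(np.float32));print(np.median(Q[:,2]),r)
Q=P[270:310,430:482].reshape(-1,3);Q=Q[(Q[:,2]>.06)&(Q[:,2]<.08)];r=cv2.minAreaRect((Q[:,:2]*1000).astype(np.float32));print("cap",Q.mean(0),r)
a=im["frame"];b=get_image("side")["frame"]
c=lambda f,x,y:cv2.resize(f[y:y+96,x:x+128],(400,300))
cv2.imwrite("pics/end.png",np.vstack([np.hstack([c(a,180,190),c(b,240,170)]),np.hstack([c(a,390,240),c(b,320,300)])]));st()
E
```

```text
t 28.88 [0.5521 0.2036 0.2601] F [-0.25  0.19 -1.5 ] gap 0.0239 30.0
[0.27 0.03 0.22]
[ 0.62 -0.29  0.  ]
 t 31.78 [0.5521 0.204  0.1407] F [-0.4  -0.09 -1.18] gap 0.0239 30.0
open t 33.17 [0.552  0.204  0.1405] F [-0.37 -0.08  0.91] gap 0.0879 0.0
0.16398725709286754 ((551.8895263671875, 203.78822326660156), (60.461326599121094, 24.136871337890625), 79.59947204589844)
cap [ 0.47220181 -0.2372381   0.07051374] ((472.738037109375, -239.7197265625), (58.305171966552734, 59.073280334472656), 43.921531677246094)
 t 35.78 [0.4005 0.3596 0.2599] F [ 0.52 -1.12  0.04] gap 0.0879 0.0
```

View pics/end.png

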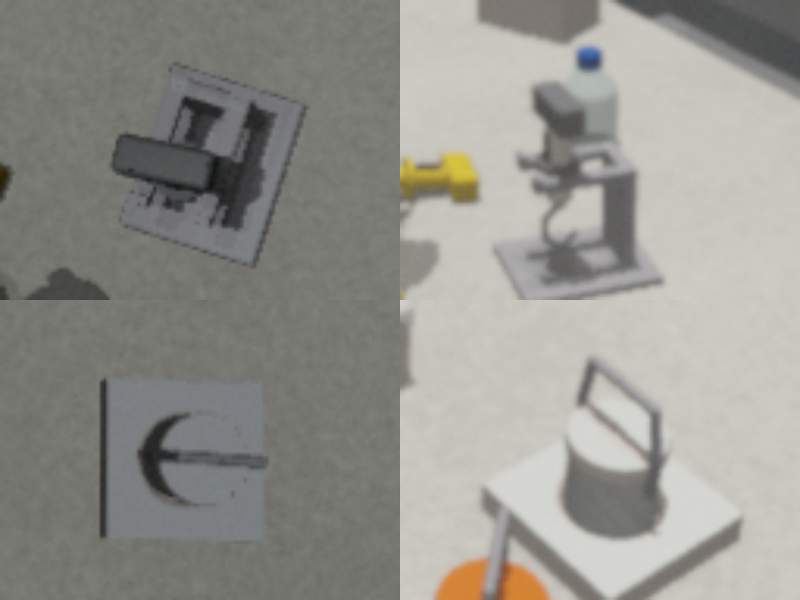

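The scale is back in the fork (top crop about (165,165)) and the bucket is fully home in its stand, both in their starting poses.

```bash
python3 -c "
from bench import *
print(job_done())"
```

```text
the job is handed in; nothing more can be done
None
```

I lifted the bucket with the scale (about 6.45 N), held it still with its foot about 9 mm above the stand for over 2 s, set it back home and hung the scale back in its fork, then handed the job in at about 36 s; no verdict was returned.

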